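# Slide the drip tray home under the bench centrifuge

### The job

Pick up the grey drip tray by its fin and slide it, nose first, into the bay in the base of the bench centrifuge until it is fully home: the catch inside has clicked into its side notch. The guide walls and the buffer inside are hidden and not quite where the outside suggests, so feel your way along the walls and press gently, never forcing the tray against the machine with more than 30 newtons. Leave the other things on the bench where they are, and let go of the tray.

Things in the scene. Friction and masses are not known exactly. Their poses are not given: they have to be found in the camera images.
- tray: grey drip tray: shallow pan 150 mm long (x -75 to +75), 90 wide (y), 30 tall, 0.12 to 0.2 kg, with an upright pull fin outside its rear (-x) end. Origin: centre of the pan's underside; +x points to the nose (goes in first). Side rails 18 mm tall with outer faces at y = +-45 mm taper to about +-35 mm over the last 22 mm at the nose; each has a notch 10 mm deep at x = 5 to 27 mm
- tray_fin (a point): middle of the top edge of the tray's fin, 55 mm above the tray's underside, at tray x = -105 mm. The fin is 10 mm thick (tray y), 32 mm long (tray x -121 to -89), upright from 3 mm above the underside to this point, joined to the pan by a neck 14 mm long and 25 mm high
- tray_nose (a point): middle of the tray's nose, level with its underside, at tray x = +75 mm
- centrifuge: white bench centrifuge, fixed. Origin under the middle of its base, on the bench; +x is the direction in which the tray slides in, y across the bay, z up. Base 320 mm long (x -160 to +160), 270 wide, 65 tall; the body above it starts at x = -85 mm and is 250 mm tall in all. The bay opens in the base's -x face
- bay_mouth (a point): middle of the bay's mouth on the bay floor: centrifuge x = -160 mm, y = 0, 12 mm above the bench. The mouth is 132 mm wide, 38 mm high (roof underside 50 mm above the bench). The floor carries on as a sill 30 mm out of the face, to x = -190 mm; the tray tips off it unless its origin is past about x = -175 mm
- bay_guides (a point): start of the hidden side guide walls as drawn: centrifuge x = -115 mm, y = 0, on the bay floor. From here inwards the walls are 92 mm apart (2 more than the tray); slanted lead-ins start at x = -145 mm, 110 mm apart. The rigid pair really sits up to 8 mm to either side of y = 0: this point does not show it
- bay_buffer (a point): face of the hidden rubber buffer as drawn: centrifuge x = -16 mm, y = 0, 25 mm above the bench. It really sits, together with the catch, up to 16 mm nearer or deeper, which this point does not show: the nose meets it with the tray's origin at x = -107 to -75 mm. It gives 2 mm at about 4 N per mm, then stops hard
- catch (a joint): sideways travel in m of the sprung catch ball in the bay's +y guide wall (0 to 0.009, spring 1 to 2 N): 0 when free; the tray's rail pushes it 0.004 to 0.007 aside as the tray passes (pushing the tray then takes about 2 to 6 N), and it springs back to 0 into the rail's notch when the tray is home, about 2 mm before the nose meets the buffer
- adapter_a: round rotor adapter block 64 mm across, 45 mm tall, with a thin pin on top, bystander, origin at the centre of its underside
- adapter_b: round rotor adapter block 60 mm across, 50 mm tall, with a thin pin on top, bystander, origin at the centre of its underside
- reagent: small amber bottle 60 mm across, 85 mm tall, bystander, origin at the centre of its underside
- jar: squat jar 72 mm across, 60 mm tall, bystander, origin at the centre of its underside
- dish: shallow open dish 120 x 85 x 25 mm without a fin (not the drip tray), bystander, origin at the centre of its underside
- beaker: glass beaker 66 mm across, 80 mm tall, bystander, origin at the centre of its underside
Mind the look-alikes: they are no part of the job. Of the things that look like the tray, the larger one is meant.

How it is judged:
By the outcome, as a careful person would: the job done as asked, in the order asked, and still so for the second after the job is handed in, with the robot touching nothing.
It also fails if it takes over 70 s, if anything falls off the work surface, if the arm or the gripper's body presses on something with over 40 N, if the wrist force passes 120 N, or if a joint passes its speed limit or range.

### The arm

A 7-joint arm with a two-finger parallel gripper is mounted at the origin on the work surface. World frame = base frame: x ahead of the robot, y to its left, z up, the work surface at z = 0. Lengths are in m, angles in rad, forces in N, time in s.
With the tool pointing down it reaches from about 0.425 to 0.875 m from the base axis. Payload 8.4 kg.
Tool frame: the origin (TCP) lies midway between the tips of the shut fingers; the grasp point (between the pads) lies 19 mm behind it; z points along the fingers, y is the direction in which the jaws open and shut (so a half turn about z gives the same grasp; the last joint's range is limited). The gripper opens to 85 mm and grips with 20 to 120 N. Pads are 22 mm wide; open, the fingers measure 114 mm over their backs; the gripper's body (76 mm by 85 mm) begins 54 mm behind the grasp point. The pads swing forward as they close: fully open they stand 13 mm farther back than shut.
Start: joints at [1.064, 0.333, 0.04, 1.465, -0.013, 1.343, -0.059], TCP at [0.258, -0.597, 0.231] pointing down, gripper open.
Joint ranges: [-2.58, 2.58], [-0.38, 2.09], [-1.3, 1.39], [0.25, 2.4], [-1.5, 4.64], [0.08, 2.09], [-2.65, 2.65]. Speed limits (rad/s): [2.22, 2.22, 2.79, 2.79, 3.14, 3.14, 3.14].

### API

Orientations are given as a unit quaternion [x, y, z, w].
In Python, from rig import manip, grab_frame gives the robot as it stands.
- The arm moves only by the tool apply_moves, never from a script. Its argument "series" is a list of rows, each a list of 2 entries, a list of its own where there are three numbers: the shift along the tool's x, y, z in cm, then the turn about the tool's z in rad. A call has 1 to 5 rows; each row is the pose to reach, as a shift and turn from the pose measured when the call began, along the tool's axes at that moment; what a row does not reach only later rows make up. A row lasts 1/8 s, in which the tool goes at most 62.5 mm and 10.7 degrees, less where a joint would pass 70% of its speed; a pose out of reach is approached as far as the arm can. A call with a gripper value outside its range is refused whole. "jaw" is the closure, from 0 (fully open) to 1 (shut), set as the call begins (left out, the last holds). The fingers move at their own pace and stop on an object; the grip force is fixed at half the most. Time passes only in rows, so rows that repeat a pose let the fingers close. It gives the time, the measured TCP pose, the force and the opening at its end, in the units of the state.
- manip.get_obs(): the state, without advancing time (a new reading comes with each control period).
- grab_frame(name): name is "side" or "top" or "wrist"; returns a dict with "pixels" (480x640x3 uint8, red, green, blue), "fx", "fy", "cx", "cy" (pixels), "D" ([k1, k2, p1, p2, k3] as OpenCV has them; the pictures are not rectified), "view" (4x4, takes a point from world to camera coordinates). Camera axes: x right, y up, looking along -z (the intrinsics and any distortion apply to the point x, -y, -z); pixel columns grow to the right and rows downward; lengths in m; the calibration is good to about 2 mm. A picture is of the moment at which its call begins. There is no depth.
- manip.hand_in(): hands the job in, once; it reports no verdict.
The state is a dict: "time": time; "joint_pos": joint angles; "joint_velocities": joint speeds; "joint_efforts": joint torques, N m; "ee_pos": TCP position; "tool_rot": TCP orientation; "contact_force": force on the tool from outside, world axes, zero at the start; "wrist_torque": the same for the moment, N m; "finger_gap": finger opening in m.
Only numpy, scipy, OpenCV 4.12 (cv2) and the standard library are available. Lean on these libraries where they do the work, as an engineer would, in place of code of your own. Each camera call takes 0.05 s, during which the arm holds its last target. There are 200 camera calls.

## Working session

There is one attempt and no reset: what is moved stays moved. The work goes in short steps, Python scripts to look and compute and a tool call to move; the robot and the scene stay as the last step left them, time stands still between calls to the robot, and variables do not carry over. Pictures are saved under pics/ and viewed, about 8 in all and at most 12, crops included, and the job is handed in when it is done.

Besides the shell and the picture viewer there is one more tool, called after "Request:" as a command line: name --argument value ..., lists and objects as JSON in quotes. apply_moves: Moves the arm, as the interface text tells. Its arguments: {"type":"object","properties":{"series":{"type":"array","items":{"type":"array"}},"jaw":{"type":"number"}},"required":["series"]}

```bash
mkdir -p pics; cat > h.py <<'E'
import numpy as np, cv2
from rig import manip, grab_frame
from scipy.spatial.transform import Rotation as R
def save(name,fn):
    f=grab_frame(name); cv2.imwrite('pics/'+fn,f['pixels'][:,:,::-1]); np.savez('pics/'+fn+'.npz',**{k:np.array(v) for k,v in f.items()}); return f
def load(fn): return dict(np.load('pics/'+fn+'.npz'))
def K(f): return np.array([[f['fx'],0,f['cx']],[0,f['fy'],f['cy']],[0,0,1]],float)
def ray(f,px):
    u=cv2.undistortPoints(np.array(px,float).reshape(-1,1,2),K(f),np.array(f['D'],float)).reshape(-1,2)
    d=np.c_[u[:,0],-u[:,1],-np.ones(len(u))]; V=np.array(f['view']); Rm=V[:3,:3]
    return -Rm.T@V[:3,3], d@Rm
def onz(f,px,z):
    o,d=ray(f,px); return o+d*((z-o[2])/d[:,2])[:,None]
def proj(f,P):
    V=np.array(f['view']);c=np.atleast_2d(P)@V[:3,:3].T+V[:3,3]
    return cv2.projectPoints(c*[1,-1,-1],np.zeros(3),np.zeros(3),K(f),np.array(f['D'],float))[0].reshape(-1,2)
E
python3 - <<'E'
from h import *
a=save('side','s0.png');b=save('top','t0.png')
for f in(a,b): print(ray(f,[[320,240]]))
o=manip.get_obs();print(o['ee_pos'],o['tool_rot'],o['contact_force'],o['time'],R.from_quat(o['tool_rot']).as_matrix().round(3))
E
```

```text
(array([-0.0123268 , -1.00428755,  0.84446989]), array([[ 0.42735809,  0.66981444, -0.60746991]]))
(array([ 0.46866485, -0.120712  ,  0.94696598]), array([[ 0.08717098,  0.0071858 , -0.99619107]]))
[ 0.25756591 -0.59634563  0.23050633] [ 9.79283304e-01  2.02493621e-01 -2.15847701e-04 -7.04777764e-04] [0.10260562 0.55237308 0.10228749] 0.1 [[ 0.918  0.397 -0.001]
 [ 0.397 -0.918  0.001]
 [-0.    -0.001 -1.   ]]
```

View pics/t0.png

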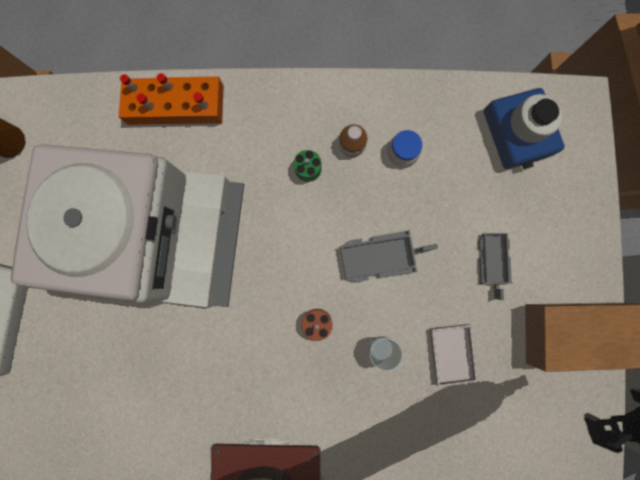

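View pics/s0.png

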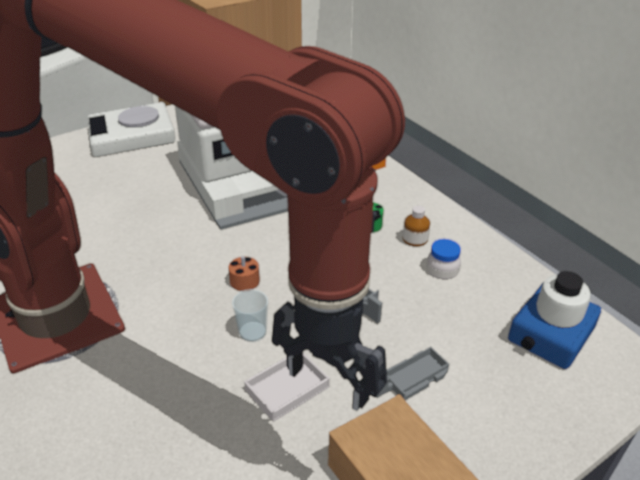

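The top view shows the large grey tray at about (378,257), with its fin at (427,248) and its nose to the left. The centrifuge mouth faces right at about (225,240). The small look-alike is at (495,262).

```bash
python3 - <<'E'
from h import *
f=load('t0.png');p=f['pixels'][:,:,::-1]
c=p[130:320,130:450]; cv2.imwrite('pics/c1.png',cv2.resize(c,(800,475),interpolation=cv2.INTER_CUBIC))
E
```

```text
(no output)
```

View pics/c1.png

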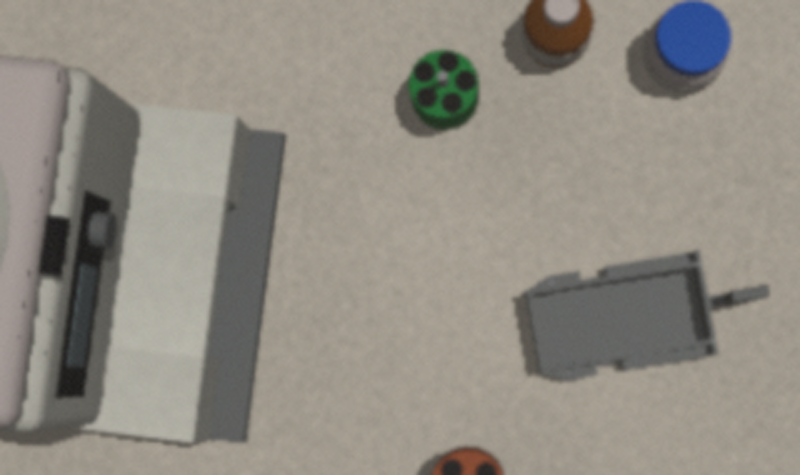

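```bash
python3 - <<'E'
from h import *
f=load('t0.png')
g=lambda x,z: onz(f,np.array(x)/2.5+[130,130],z)[:,:2]
b=g([[240,118],[195,443]],.065); s=g([[285,132],[245,440]],.012)
print('base',b,s,np.linalg.norm(b[0]-b[1]),np.linalg.norm(s[0]-s[1]))
r=g([[697,252],[714,352]],.03);print('rear',r,np.linalg.norm(r[0]-r[1]),r.mean(0))
fi=g([[768,290],[733,298]],.055);print('fin',fi)
n=g([[522,297],[538,375]],.018);print('nose',n,n.mean(0))
ax=n.mean(0)-r.mean(0);print('ax',ax,np.linalg.norm(ax),np.degrees(np.arctan2(ax[1],ax[0])))
e=b[0]-b[1];cx=np.array([-e[1],e[0]]);print('cent yaw base',np.degrees(np.arctan2(cx[1],cx[0])),b.mean(0))
e=s[0]-s[1];cx=np.array([-e[1],e[0]]);print('cent yaw sill',np.degrees(np.arctan2(cx[1],cx[0])),s.mean(0))
# side: box top, tall objects
print(onz(f,[[527,305],[545,370],[640,370]],.1))
E
```

```text
base [[0.67494009 0.08033431]
 [0.40897865 0.11028827]] [[0.67481824 0.05240354]
 [0.40849315 0.08108843]] 0.267642907680572 0.26786541123620106
rear [[ 0.56928249 -0.30147069]
 [ 0.48504594 -0.31479145]] 0.08528328521404643 [ 0.52716422 -0.30813107]
fin [[ 0.53547248 -0.35492497]
 [ 0.52878718 -0.32577062]]
nose [[ 0.53138227 -0.15404474]
 [ 0.46540365 -0.16769076]] [ 0.49839296 -0.16086775]
ax [-0.02877126  0.14726332] 0.15004756120943347 101.0547888862446
cent yaw base 83.57413025957959 [0.54195937 0.09531129]
cent yaw sill 83.8525821058236 [0.5416557  0.06674599]
[[ 0.41677648 -0.52076048  0.1       ]
 [ 0.28953976 -0.55585352  0.1       ]
 [ 0.28165114 -0.76289221  0.1       ]]
```

Request:
apply_moves --series '[[[4,-1.5,-4],-0.16],[[10,-3.5,-5],-0.33],[[16,-5.7,-5],-0.5],[[22,-7.9,-5],-0.67],[[28,-10,-5],-0.84]]' --jaw 0

```text
time: 0.72
ee_pos: [0.4721, -0.3956, 0.2804]
tool_rot: [0.81, 0.586, 0.0, -0.001]
contact_force: [0.8, -0.4, 0.7]
finger_gap: 0.0853
```

```bash
cat > st.py <<'E'
from h import *
import sys
def st(target=None,yaw=None):
    o=manip.get_obs();M=R.from_quat(o['tool_rot']).as_matrix();y=np.degrees(np.arctan2(M[1,0],M[0,0]))
    print('t',round(o['time'],2),'p',np.round(o['ee_pos'],4),'yaw',y.round(2),'F',np.round(o['contact_force'],2),'T',np.round(o['wrist_torque'],2),'gap',round(float(o['finger_gap']),4),'zax',M[:,2].round(3))
    if target is not None: print('shift cm',(M.T@(np.array(target)-o['ee_pos'])*100).round(2),'turn',-np.radians(yaw-y).round(3))
if __name__=='__main__':
    a=[float(x) for x in sys.argv[1:]]
    st(a[:3] or None,a[3] if a else None)
E
python3 st.py .5325 -.339 .16 101.5
```

```text
t 0.72 p [ 0.4721 -0.3956  0.2804] yaw 71.8 F [ 0.79 -0.38  0.66] T [-0.01 -0.03 -0.  ] gap 0.0853 zax [-0.001  0.001 -1.   ]
shift cm [ 7.25  3.99 12.05] turn -0.518
```

Request:
apply_moves --series '[[[2.5,1.3,2],-0.17],[[5,2.7,5],-0.35],[[7.2,4,9],-0.52],[[7.2,4,12],-0.52],[[7.2,4,12],-0.52]]'

```text
time: 1.35
ee_pos: [0.5309, -0.3386, 0.1577]
tool_rot: [0.632, 0.775, -0.0, -0.003]
contact_force: [-0.3, 0.3, 0.4]
finger_gap: 0.0854
```

```bash
python3 -c "
from st import *
f=save('wrist','w1.png');save('top','t1.png');st([.5325,-.339,.02],101.5)
print(proj(f,[[.5325,-.339,.055],[.527,-.308,.03]]))"
```

```text
t 1.45 p [ 0.5324 -0.3401  0.1612] yaw 101.54 F [0.31 0.27 0.8 ] T [-0.01 -0.01 -0.01] gap 0.0852 zax [-0.001  0.001 -1.   ]
shift cm [ 0.09  0.04 14.12] turn 0.001
[[321.86347935 235.9766336 ]
 [322.87359167 189.03163647]]
```

View pics/w1.png

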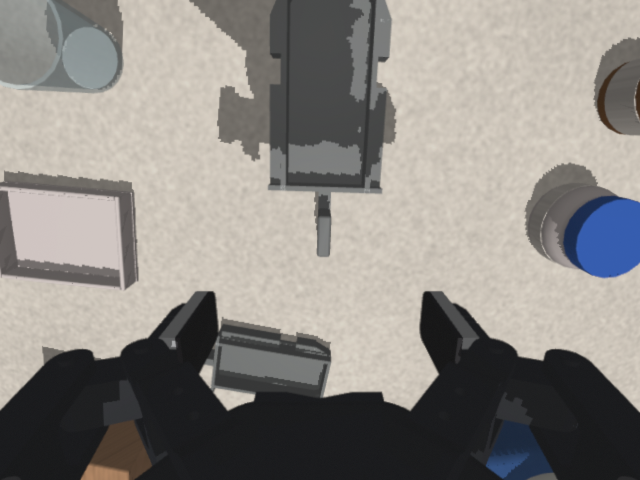

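```bash
python3 -c "
from h import *
f=load('w1.png')
a=onz(f,[[324,254],[323,204]],.055);print(a,a.mean(0))
d=a[1]-a[0];print(np.degrees(np.arctan2(d[1],d[0])),np.linalg.norm(d))
r=onz(f,[[269,188],[382,189]],.03);d=r[1]-r[0];print(r.mean(0),np.degrees(np.arctan2(d[1],d[0]))+90,np.linalg.norm(d))
print('small tray',onz(f,[[222,320],[330,345]],.03))
"
```

```text
[[ 0.53696187 -0.3525055   0.055     ]
 [ 0.52839508 -0.31525825  0.055     ]] [ 0.53267848 -0.33388188  0.055     ]
102.95265983159506 0.03821972845274729
[ 0.52894394 -0.30712003  0.03      ] 101.15866460412121 0.08928587784955608
small tray [[ 0.46319591 -0.43949315  0.03      ]
 [ 0.56214965 -0.44449453  0.03      ]]
```

Request:
apply_moves --series '[[[0.2,0.15,4],0],[[0.2,0.15,9],0],[[0.2,0.15,13],0],[[0.2,0.15,14],0],[[0.2,0.15,14],0]]'

```text
time: 2.08
ee_pos: [0.5341, -0.3384, 0.0227]
tool_rot: [0.633, 0.774, 0.0, 0.0]
contact_force: [1.2, 0.1, 0.8]
finger_gap: 0.0853
```

Request:
apply_moves --series '[[[0,0,0],0],[[0,0,0],0],[[0,0,0],0],[[0,0,0],0],[[0,0,0],0]]' --jaw 1

```text
time: 2.7
ee_pos: [0.5343, -0.3385, 0.0231]
tool_rot: [0.633, 0.774, 0.0, 0.0]
contact_force: [-0.0, -0.9, 2.9]
finger_gap: 0.0095
```

```bash
python3 st.py
```

```text
t 2.7 p [ 0.5343 -0.3385  0.0231] yaw 101.51 F [-0.03 -0.91  2.95] T [ 0.05  0.06 -0.  ] gap 0.0095 zax [ 0.001 -0.    -1.   ]
```

Request:
apply_moves --series '[[[0,0,-1.5],0],[[0,0,-3.5],0],[[0,0,-5],0],[[0,0,-5],0]]'

```text
time: 3.2
ee_pos: [0.5354, -0.3391, 0.0753]
tool_rot: [0.633, 0.774, 0.0, 0.002]
contact_force: [-0.5, -0.2, -2.5]
finger_gap: 0.0088
```

```bash
python3 st.py .5196 -.118 .07 83.75
```

```text
t 3.2 p [ 0.5354 -0.3391  0.0753] yaw 101.51 F [-0.48 -0.23 -2.46] T [-0.12 -0.01  0.01] gap 0.0088 zax [ 0.004 -0.002 -1.   ]
shift cm [21.98  2.86  0.48] turn 0.31
```

Request:
apply_moves --series '[[[4.5,0.6,0.5],0.06],[[9,1.2,0.5],0.14],[[13.5,1.8,0.5],0.22],[[18,2.4,0.5],0.31],[[22,2.9,0.5],0.31]]'

```text
time: 3.82
ee_pos: [0.5193, -0.1159, 0.0695]
tool_rot: [0.745, 0.667, 0.001, 0.002]
contact_force: [1.1, 1.1, -1.4]
finger_gap: 0.0091
```

Request:
apply_moves --series '[[[0,0,0],0],[[0,0,0],0]]'

```text
time: 4.08
ee_pos: [0.519, -0.1163, 0.0692]
tool_rot: [0.745, 0.667, 0.0, 0.002]
contact_force: [0.2, -0.7, -2.0]
finger_gap: 0.009
```

```bash
python3 -c "
from st import *
f=save('wrist','w2.png');save('top','t2.png');save('side','s2.png');st([.5196,-.118,.041],83.75)"
```

```text
t 4.22 p [ 0.5192 -0.1172  0.0693] yaw 83.6 F [ 0.39 -0.96 -2.65] T [-0.15  0.05  0.01] gap 0.0093 zax [ 0.003 -0.002 -1.   ]
shift cm [-0.07  0.04  2.83] turn -0.003
```

View pics/w2.png

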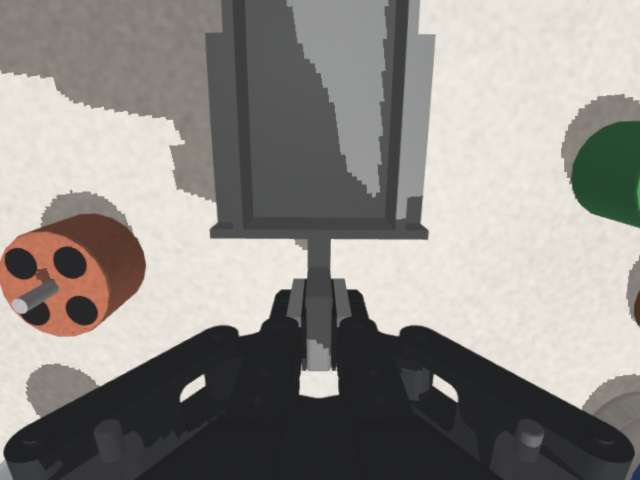

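View pics/t2.png

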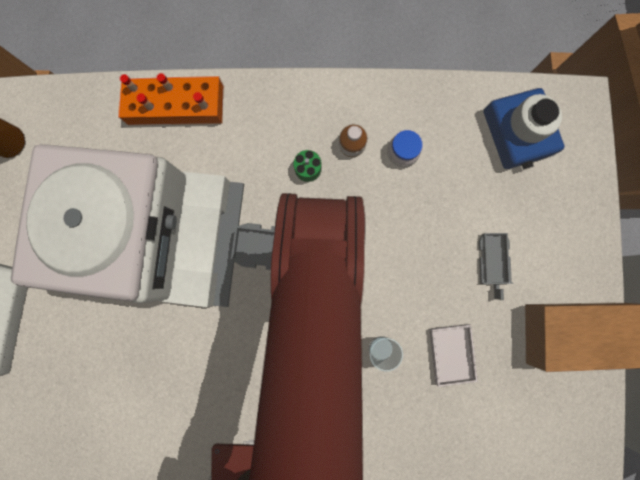

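```bash
python3 -c "
from h import *
f=load('w2.png');p=np.array([.5192,-.1172,.0693]);y=np.radians(83.6);u=np.array([np.cos(y),np.sin(y),0]);v=np.array([-u[1],u[0],0]);
o=p+u*.105;o[2]-=.0231
P=lambda x,yy,z:o+u*x+v*yy+np.array([0,0,z])
print(proj(f,[P(5,45,18)*0+P(.005,.045,.018),P(.005,-.045,.018),P(-.075,.045,.03),P(-.075,-.045,.03),P(-.121,0,.055)]))
t=load('t2.png');print(proj(t,[P(.075,.035,.018),P(.075,-.035,.018)]))"
```

```text
[[205.96997556  33.0129842 ]
 [435.72532539  33.96074569]
 [212.04847288 237.95917784]
 [428.69255775 238.22826143]
 [320.65883645 371.57670331]]
[[231.0102207  259.9492323 ]
 [235.61510795 225.82852394]]
```

```bash
python3 -c "
import cv2,numpy as np
t=cv2.imread('pics/t2.png')[190:290,200:300];s=cv2.imread('pics/s2.png')[80:280,120:400]
cv2.imwrite('pics/c2.png',np.hstack([cv2.resize(t,(400,400),interpolation=2),cv2.resize(s,(400,286),interpolation=2)[:286] if 0 else cv2.copyMakeBorder(cv2.resize(s,(400,286),interpolation=2),0,114,0,0,0)]))"
```

```text
(no output)
```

View pics/c2.png

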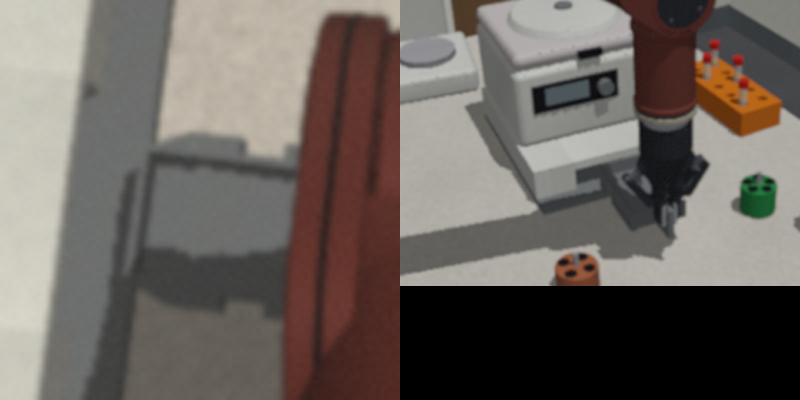

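Request:
apply_moves --series '[[[0,0,1.5],0],[[0,0,3.2],0],[[0,0,3.2],0],[[2,0,3.2],0],[[4.5,0,3.2],0]]'

```text
time: 4.85
ee_pos: [0.5243, -0.0726, 0.0371]
tool_rot: [0.746, 0.666, 0.0, 0.002]
contact_force: [0.1, 0.4, -1.7]
finger_gap: 0.0095
```

```bash
cat >> st.py <<'E'
    o=manip.get_obs();p=np.array(o['ee_pos'])[:2]-[.5435,.0958];y=np.radians(83.7);u=np.array([np.cos(y),np.sin(y)]);v=np.array([-u[1],u[0]])
    F=np.array(o['contact_force'])[:2]
    print('tray origin in bay mm: x',((p@u+.105)*1000-160).round(1),'y',(p@v*1000).round(1),'F along',(F@u).round(1),'F lat(+y)',(F@v).round(1))
E
python3 st.py
```

```text
t 4.85 p [ 0.5243 -0.0726  0.0371] yaw 83.53 F [ 0.1   0.35 -1.73] T [-0.13  0.03 -0.02] gap 0.0095 zax [ 0.003 -0.002 -1.   ]
tray origin in bay mm: x -224.5 y 0.6 F along 0.4 F lat(+y) -0.1
```

Request:
apply_moves --series '[[[0.7,0,0],-0.002],[[1.4,0,0],-0.003],[[1.4,0,0],-0.003]]'

```text
time: 5.22
ee_pos: [0.5259, -0.0589, 0.0371]
tool_rot: [0.745, 0.667, 0.0, 0.002]
contact_force: [0.8, -0.8, -1.9]
finger_gap: 0.0093
```

```bash
python3 st.py
```

```text
t 5.22 p [ 0.5259 -0.0589  0.0371] yaw 83.7 F [ 0.82 -0.76 -1.94] T [-0.16  0.02  0.07] gap 0.0093 zax [ 0.003 -0.002 -1.   ]
tray origin in bay mm: x -210.7 y 0.5 F along -0.7 F lat(+y) -0.9
```

Request:
apply_moves --series '[[[0.5,0,0],0],[[1,0,0],0],[[1,0,0],0]]'

```text
time: 5.6
ee_pos: [0.5271, -0.0485, 0.0371]
tool_rot: [0.745, 0.667, 0.0, 0.002]
contact_force: [0.1, -0.3, -2.0]
finger_gap: 0.0092
```

```bash
python3 st.py
```

```text
t 5.6 p [ 0.5271 -0.0485  0.0371] yaw 83.73 F [ 0.06 -0.34 -1.98] T [-0.19  0.02 -0.03] gap 0.0092 zax [ 0.003 -0.002 -1.   ]
tray origin in bay mm: x -200.2 y 0.5 F along -0.3 F lat(+y) -0.1
```

Request:
apply_moves --series '[[[0.3,0,0],0],[[0.6,0,0],0],[[0.6,0,0],0]]'

```text
time: 5.98
ee_pos: [0.5277, -0.0422, 0.0371]
tool_rot: [0.745, 0.668, 0.0, 0.002]
contact_force: [-1.2, -0.2, -1.9]
finger_gap: 0.0091
```

```bash
python3 st.py
```

```text
t 5.97 p [ 0.5277 -0.0422  0.0371] yaw 83.75 F [-1.24 -0.24 -1.91] T [-0.15  0.07 -0.02] gap 0.0091 zax [ 0.003 -0.002 -1.   ]
tray origin in bay mm: x -193.9 y 0.6 F along -0.4 F lat(+y) 1.2
```

Request:
apply_moves --series '[[[0.3,0,0],0],[[0.6,0,0],0],[[0.6,0,0],0]]'

```text
time: 6.35
ee_pos: [0.5285, -0.0358, 0.0371]
tool_rot: [0.744, 0.668, 0.0, 0.002]
contact_force: [0.0, -0.3, -2.2]
finger_gap: 0.0089
```

```bash
python3 st.py
```

```text
t 6.35 p [ 0.5285 -0.0358  0.0371] yaw 83.79 F [ 0.01 -0.26 -2.2 ] T [-0.16  0.06  0.03] gap 0.0089 zax [ 0.003 -0.002 -1.   ]
tray origin in bay mm: x -187.4 y 0.5 F along -0.3 F lat(+y) -0.0
```

Request:
apply_moves --series '[[[0.25,0,0],0],[[0.5,0,0],0],[[0.5,0,0],0]]'

```text
time: 6.72
ee_pos: [0.5288, -0.0306, 0.037]
tool_rot: [0.744, 0.668, 0.0, 0.001]
contact_force: [-1.4, 0.5, -1.5]
finger_gap: 0.0089
```

```bash
python3 st.py
```

```text
t 6.72 p [ 0.5288 -0.0306  0.037 ] yaw 83.81 F [-1.44  0.48 -1.47] T [-0.1   0.23  0.1 ] gap 0.0089 zax [ 0.002 -0.002 -1.   ]
tray origin in bay mm: x -182.2 y 0.7 F along 0.3 F lat(+y) 1.5
```

Request:
apply_moves --series '[[[0.2,0,0],0],[[0.4,0,0],0],[[0.4,0,0],0]]'

```text
time: 7.1
ee_pos: [0.5288, -0.0266, 0.0368]
tool_rot: [0.744, 0.668, -0.0, 0.001]
contact_force: [-3.1, -1.1, -2.5]
finger_gap: 0.0089
```

```bash
python3 st.py
```

```text
t 7.1 p [ 0.5288 -0.0266  0.0368] yaw 83.84 F [-3.13 -1.13 -2.52] T [-0.53  0.67  0.33] gap 0.0089 zax [ 0.002 -0.002 -1.   ]
tray origin in bay mm: x -178.3 y 1.2 F along -1.5 F lat(+y) 3.0
```

Request:
apply_moves --series '[[[0,-0.2,0],0],[[0,-0.4,0],0],[[0,-0.4,0],0]]'

```text
time: 7.48
ee_pos: [0.525, -0.026, 0.037]
tool_rot: [0.744, 0.668, 0.0, 0.001]
contact_force: [0.2, -1.0, -1.8]
finger_gap: 0.0093
```

```bash
python3 st.py
```

```text
t 7.47 p [ 0.525 -0.026  0.037] yaw 83.83 F [ 0.2  -0.99 -1.82] T [-0.18  0.05  0.02] gap 0.0093 zax [ 0.002 -0.002 -1.   ]
tray origin in bay mm: x -178.1 y 5.0 F along -1.0 F lat(+y) -0.3
```

Request:
apply_moves --series '[[[0.2,0,0],0],[[0.4,0,0],0],[[0.4,0,0],0]]'

```text
time: 7.85
ee_pos: [0.5255, -0.0217, 0.037]
tool_rot: [0.744, 0.668, 0.0, 0.001]
contact_force: [-0.0, 0.2, -2.4]
finger_gap: 0.0092
```

```bash
python3 st.py
```

```text
t 7.85 p [ 0.5255 -0.0217  0.037 ] yaw 83.85 F [-0.01  0.16 -2.42] T [-0.14  0.   -0.01] gap 0.0092 zax [ 0.002 -0.002 -1.   ]
tray origin in bay mm: x -173.8 y 5.0 F along 0.2 F lat(+y) 0.0
```

Request:
apply_moves --series '[[[0.2,0,0],0],[[0.4,0,0],0],[[0.4,0,0],0]]'

```text
time: 8.22
ee_pos: [0.526, -0.0175, 0.037]
tool_rot: [0.744, 0.668, 0.0, 0.001]
contact_force: [0.1, -0.0, -0.5]
finger_gap: 0.0093
```

```bash
python3 st.py
```

```text
t 8.22 p [ 0.526  -0.0175  0.037 ] yaw 83.87 F [ 0.11 -0.05 -0.55] T [-0.17  0.06  0.01] gap 0.0093 zax [ 0.002 -0.001 -1.   ]
tray origin in bay mm: x -169.5 y 5.0 F along -0.0 F lat(+y) -0.1
```

Request:
apply_moves --series '[[[0.2,0,0],0],[[0.4,0,0],0],[[0.4,0,0],0]]'

```text
time: 8.6
ee_pos: [0.5261, -0.0134, 0.0368]
tool_rot: [0.744, 0.668, 0.0, 0.001]
contact_force: [-2.2, -0.7, -2.1]
finger_gap: 0.0091
```

```bash
python3 st.py
```

```text
t 8.6 p [ 0.5261 -0.0134  0.0368] yaw 83.9 F [-2.24 -0.74 -2.08] T [-0.27  0.36  0.22] gap 0.0091 zax [ 0.002 -0.002 -1.   ]
tray origin in bay mm: x -165.4 y 5.3 F along -1.0 F lat(+y) 2.1
```

Request:
apply_moves --series '[[[0,-0.12,0],0.003],[[0.3,-0.12,0],0.003],[[0.6,-0.12,0],0.003],[[0.6,-0.12,0],0.003]]'

```text
time: 9.1
ee_pos: [0.5257, -0.0067, 0.0369]
tool_rot: [0.745, 0.668, 0.0, 0.001]
contact_force: [-1.1, 0.3, -1.3]
finger_gap: 0.0094
```

```bash
python3 st.py
```

```text
t 9.1 p [ 0.5257 -0.0067  0.0369] yaw 83.76 F [-1.09  0.26 -1.25] T [-0.07  0.23  0.15] gap 0.0094 zax [ 0.002 -0.001 -1.   ]
tray origin in bay mm: x -158.8 y 6.5 F along 0.1 F lat(+y) 1.1
```

Request:
apply_moves --series '[[[0.2,-0.06,0],0],[[0.5,-0.06,0],0],[[0.8,-0.06,0],0],[[0.8,-0.06,0],0]]'

```text
time: 9.6
ee_pos: [0.526, 0.0017, 0.0369]
tool_rot: [0.744, 0.668, 0.0, 0.001]
contact_force: [0.1, -0.3, -2.1]
finger_gap: 0.0088
```

```bash
python3 st.py
```

```text
t 9.6 p [0.526  0.0017 0.0369] yaw 83.79 F [ 0.13 -0.31 -2.06] T [-0.15  0.   -0.04] gap 0.0088 zax [ 0.002 -0.001 -1.   ]
tray origin in bay mm: x -150.4 y 7.0 F along -0.3 F lat(+y) -0.2
```

Request:
apply_moves --series '[[[0.3,0,0],0.001],[[0.6,0,0],0.001],[[0.9,0,0],0.001],[[0.9,0,0],0.001]]'

```text
time: 10.1
ee_pos: [0.527, 0.011, 0.0369]
tool_rot: [0.745, 0.668, 0.0, 0.001]
contact_force: [0.1, 0.0, -1.8]
finger_gap: 0.0092
```

```bash
python3 st.py
```

```text
t 10.1 p [0.527  0.011  0.0369] yaw 83.76 F [ 0.07  0.03 -1.78] T [-0.14 -0.01  0.04] gap 0.0092 zax [ 0.002 -0.001 -1.   ]
tray origin in bay mm: x -141.0 y 7.1 F along 0.0 F lat(+y) -0.1
```

Request:
apply_moves --series '[[[0.2,0,0],0.001],[[0.5,0,0],0.001],[[0.8,0,0],0.001],[[0.8,0,0],0.001]]'

```text
time: 10.6
ee_pos: [0.5279, 0.0194, 0.0369]
tool_rot: [0.745, 0.667, 0.001, 0.001]
contact_force: [0.0, -0.6, -1.2]
finger_gap: 0.0091
```

```bash
python3 st.py
```

```text
t 10.6 p [0.5279 0.0194 0.0369] yaw 83.73 F [ 0.04 -0.62 -1.18] T [-0.19 -0.06  0.  ] gap 0.0091 zax [ 0.002 -0.001 -1.   ]
tray origin in bay mm: x -132.6 y 7.1 F along -0.6 F lat(+y) -0.1
```

Request:
apply_moves --series '[[[0.3,0,0],0],[[0.6,0,0],0],[[0.8,0,0],0],[[0.8,0,0],0]]'

```text
time: 11.1
ee_pos: [0.5288, 0.0274, 0.0369]
tool_rot: [0.745, 0.667, 0.001, 0.001]
contact_force: [0.7, -1.2, -2.7]
finger_gap: 0.009
```

```bash
python3 st.py
```

```text
t 11.1 p [0.5288 0.0274 0.0369] yaw 83.73 F [ 0.74 -1.21 -2.66] T [-0.47 -0.03 -0.07] gap 0.009 zax [ 0.002 -0.001 -1.   ]
tray origin in bay mm: x -124.6 y 7.1 F along -1.1 F lat(+y) -0.9
```

Request:
apply_moves --series '[[[0.2,0,0],0],[[0.4,0,0],0],[[0.6,0,0],0],[[0.6,0,0],0]]'

```text
time: 11.6
ee_pos: [0.5295, 0.0341, 0.0369]
tool_rot: [0.745, 0.668, 0.001, 0.001]
contact_force: [-0.1, 0.8, -2.9]
finger_gap: 0.0096
```

```bash
python3 st.py
```

```text
t 11.6 p [0.5295 0.0341 0.0369] yaw 83.76 F [-0.07  0.84 -2.94] T [-0.23 -0.02 -0.06] gap 0.0096 zax [ 0.002 -0.    -1.   ]
tray origin in bay mm: x -117.8 y 7.2 F along 0.8 F lat(+y) 0.2
```

Request:
apply_moves --series '[[[0.2,0,0.1],0],[[0.4,0,0.1],0],[[0.4,0,0.1],0]]'

```text
time: 11.98
ee_pos: [0.53, 0.0386, 0.0359]
tool_rot: [0.744, 0.668, 0.001, 0.001]
contact_force: [1.1, 0.9, -2.4]
finger_gap: 0.0094
```

```bash
python3 st.py
```

```text
t 11.97 p [0.53   0.0386 0.0359] yaw 83.78 F [ 1.14  0.93 -2.37] T [-0.15 -0.13 -0.07] gap 0.0094 zax [ 0.002  0.    -1.   ]
tray origin in bay mm: x -113.3 y 7.2 F along 1.0 F lat(+y) -1.0
```

Request:
apply_moves --series '[[[0.2,0,0],0],[[0.4,0,0],0],[[0.4,0,0],0]]'

```text
time: 12.35
ee_pos: [0.5305, 0.043, 0.0359]
tool_rot: [0.744, 0.668, 0.001, 0.001]
contact_force: [0.2, -0.5, -2.0]
finger_gap: 0.0092
```

```bash
python3 st.py
```

```text
t 12.35 p [0.5305 0.043  0.0359] yaw 83.8 F [ 0.22 -0.51 -2.03] T [-0.25 -0.14 -0.13] gap 0.0092 zax [ 0.003  0.001 -1.   ]
tray origin in bay mm: x -108.9 y 7.1 F along -0.5 F lat(+y) -0.3
```

Request:
apply_moves --series '[[[0.2,0,0],0],[[0.3,0,0],0],[[0.3,0,0],0]]'

```text
time: 12.72
ee_pos: [0.5309, 0.0463, 0.036]
tool_rot: [0.744, 0.668, 0.001, 0.001]
contact_force: [0.9, -0.9, -2.3]
finger_gap: 0.0092
```

```bash
python3 st.py
```

```text
t 12.72 p [0.5309 0.0463 0.036 ] yaw 83.81 F [ 0.93 -0.93 -2.29] T [-0.27 -0.1  -0.08] gap 0.0092 zax [ 0.003  0.001 -1.   ]
tray origin in bay mm: x -105.6 y 7.1 F along -0.8 F lat(+y) -1.0
```

Request:
apply_moves --series '[[[0.2,0,0],0.001],[[0.4,0,0],0.001],[[0.4,0,0],0.001]]'

```text
time: 13.1
ee_pos: [0.5313, 0.0508, 0.036]
tool_rot: [0.744, 0.668, 0.001, 0.0]
contact_force: [0.3, -0.6, -1.9]
finger_gap: 0.0091
```

```bash
python3 st.py
```

```text
t 13.1 p [0.5313 0.0508 0.036 ] yaw 83.78 F [ 0.34 -0.58 -1.85] T [-0.23 -0.06 -0.09] gap 0.0091 zax [ 0.003  0.001 -1.   ]
tray origin in bay mm: x -101.1 y 7.2 F along -0.5 F lat(+y) -0.4
```

Request:
apply_moves --series '[[[0.2,0,0],0.001],[[0.3,0,0],0.001],[[0.3,0,0],0.001]]'

```text
time: 13.48
ee_pos: [0.5316, 0.054, 0.036]
tool_rot: [0.745, 0.667, 0.002, 0.0]
contact_force: [-0.4, -0.6, -2.8]
finger_gap: 0.009
```

```bash
python3 st.py
```

```text
t 13.47 p [0.5316 0.054  0.036 ] yaw 83.73 F [-0.41 -0.63 -2.75] T [-0.37  0.02  0.03] gap 0.009 zax [ 0.003  0.001 -1.   ]
tray origin in bay mm: x -97.9 y 7.2 F along -0.7 F lat(+y) 0.3
```

Request:
apply_moves --series '[[[0.2,0,0],0.001],[[0.3,0,0],0.001],[[0.3,0,0],0.001]]'

```text
time: 13.85
ee_pos: [0.532, 0.0572, 0.036]
tool_rot: [0.745, 0.667, 0.002, 0.0]
contact_force: [0.2, -0.9, -2.2]
finger_gap: 0.0091
```

```bash
python3 st.py
```

```text
t 13.85 p [0.532  0.0572 0.036 ] yaw 83.69 F [ 0.17 -0.89 -2.19] T [-0.35 -0.06  0.01] gap 0.0091 zax [ 0.003  0.002 -1.   ]
tray origin in bay mm: x -94.7 y 7.2 F along -0.9 F lat(+y) -0.3
```

Request:
apply_moves --series '[[[0.2,0,0],0],[[0.3,0,0],0],[[0.3,0,0],0]]'

```text
time: 14.22
ee_pos: [0.5323, 0.0606, 0.036]
tool_rot: [0.745, 0.667, 0.002, 0.0]
contact_force: [0.1, 0.0, -1.7]
finger_gap: 0.0091
```

```bash
python3 st.py
```

```text
t 14.22 p [0.5323 0.0606 0.036 ] yaw 83.7 F [ 0.08  0.03 -1.74] T [-0.17  0.01 -0.02] gap 0.0091 zax [ 0.003  0.002 -1.   ]
tray origin in bay mm: x -91.2 y 7.3 F along 0.0 F lat(+y) -0.1
```

Request:
apply_moves --series '[[[0.15,0,0],0],[[0.25,0,0],0],[[0.25,0,0],0]]'

```text
time: 14.6
ee_pos: [0.5326, 0.0637, 0.036]
tool_rot: [0.745, 0.667, 0.002, 0.0]
contact_force: [0.1, 1.7, -1.7]
finger_gap: 0.0093
```

```bash
python3 st.py
```

```text
t 14.6 p [0.5326 0.0637 0.036 ] yaw 83.73 F [ 0.13  1.71 -1.72] T [ 0.16  0.04 -0.05] gap 0.0093 zax [ 0.003  0.003 -1.   ]
tray origin in bay mm: x -88.1 y 7.3 F along 1.7 F lat(+y) 0.1
```

Request:
apply_moves --series '[[[0.15,0,0],0],[[0.25,0,0],0],[[0.25,0,0],0]]'

```text
time: 14.98
ee_pos: [0.5329, 0.0661, 0.036]
tool_rot: [0.745, 0.667, 0.002, 0.0]
contact_force: [-0.4, -0.2, -1.7]
finger_gap: 0.0088
```

```bash
python3 st.py
```

```text
t 14.97 p [0.5329 0.0661 0.036 ] yaw 83.73 F [-0.42 -0.2  -1.66] T [-0.12  0.02  0.01] gap 0.0088 zax [ 0.003  0.003 -1.   ]
tray origin in bay mm: x -85.7 y 7.3 F along -0.2 F lat(+y) 0.4
```

Request:
apply_moves --series '[[[0.1,0,0],0],[[0.2,0,0],0],[[0.2,0,0],0]]'

```text
time: 15.35
ee_pos: [0.5331, 0.0672, 0.036]
tool_rot: [0.745, 0.667, 0.002, 0.0]
contact_force: [-0.1, -5.6, -0.5]
finger_gap: 0.0092
```

```bash
python3 st.py
```

```text
t 15.35 p [0.5331 0.0672 0.036 ] yaw 83.7 F [-0.13 -5.55 -0.5 ] T [-1.12  0.09  0.07] gap 0.0092 zax [ 0.003  0.002 -1.   ]
tray origin in bay mm: x -84.5 y 7.2 F along -5.5 F lat(+y) -0.5
```

Request:
apply_moves --series '[[[0.1,0,0],0],[[0.15,0,0],0],[[0.15,0,0],0]]'

```text
time: 15.72
ee_pos: [0.5333, 0.0675, 0.0361]
tool_rot: [0.745, 0.667, 0.001, 0.001]
contact_force: [0.0, -6.1, 0.0]
finger_gap: 0.0089
```

```bash
python3 st.py
```

```text
t 15.72 p [0.5333 0.0675 0.0361] yaw 83.65 F [ 0.04 -6.09  0.03] T [-1.31  0.14  0.22] gap 0.0089 zax [ 0.003  0.    -1.   ]
tray origin in bay mm: x -84.2 y 7.1 F along -6.1 F lat(+y) -0.7
```

Request:
apply_moves --series '[[[-0.15,0,0],0.001],[[-0.15,0,0],0.001],[[-0.15,0,0],0.001]]'

```text
time: 16.1
ee_pos: [0.533, 0.0663, 0.036]
tool_rot: [0.745, 0.667, 0.001, 0.001]
contact_force: [-1.0, -0.6, -0.7]
finger_gap: 0.0092
```

```bash
python3 st.py
```

```text
t 16.1 p [0.533  0.0663 0.036 ] yaw 83.62 F [-1.03 -0.62 -0.74] T [-0.44  0.21  0.08] gap 0.0092 zax [ 0.002  0.    -1.   ]
tray origin in bay mm: x -85.5 y 7.2 F along -0.7 F lat(+y) 1.0
```

Request:
apply_moves --series '[[[-0.1,0,0],0],[[-0.1,0,0],0]]'

```text
time: 16.35
ee_pos: [0.5329, 0.0657, 0.036]
tool_rot: [0.745, 0.667, 0.001, 0.001]
contact_force: [-0.8, -0.3, -1.1]
finger_gap: 0.0093
```

```bash
python3 st.py
```

```text
t 16.35 p [0.5329 0.0657 0.036 ] yaw 83.63 F [-0.8  -0.34 -1.14] T [-0.11  0.15  0.08] gap 0.0093 zax [ 0.003  0.001 -1.   ]
tray origin in bay mm: x -86.1 y 7.3 F along -0.4 F lat(+y) 0.8
```

Request:
apply_moves --series '[[[-0.1,0,0],0],[[-0.1,0,0],0]]'

```text
time: 16.6
ee_pos: [0.5328, 0.0647, 0.036]
tool_rot: [0.745, 0.667, 0.001, 0.0]
contact_force: [0.1, 0.3, -1.5]
finger_gap: 0.0094
```

```bash
python3 st.py
```

```text
t 16.6 p [0.5328 0.0647 0.036 ] yaw 83.63 F [ 0.06  0.28 -1.54] T [-0.11  0.07  0.1 ] gap 0.0094 zax [ 0.003  0.001 -1.   ]
tray origin in bay mm: x -87.1 y 7.3 F along 0.3 F lat(+y) -0.0
```

Request:
apply_moves --series '[[[-0.1,0,0],0],[[-0.1,0,0],0]]'

```text
time: 16.85
ee_pos: [0.5326, 0.0637, 0.036]
tool_rot: [0.745, 0.667, 0.001, 0.0]
contact_force: [-1.0, 1.2, -1.7]
finger_gap: 0.0093
```

```bash
python3 st.py
```

```text
t 16.85 p [0.5326 0.0637 0.036 ] yaw 83.63 F [-1.03  1.16 -1.67] T [-0.07  0.12  0.05] gap 0.0093 zax [ 0.002  0.001 -1.   ]
tray origin in bay mm: x -88.1 y 7.3 F along 1.0 F lat(+y) 1.2
```

Request:
apply_moves --series '[[[-0.1,0,0],0],[[-0.1,0,0],0]]'

```text
time: 17.1
ee_pos: [0.5325, 0.0634, 0.036]
tool_rot: [0.745, 0.667, 0.002, 0.0]
contact_force: [-0.4, 3.7, -4.1]
finger_gap: 0.0092
```

```bash
python3 st.py
```

```text
t 17.1 p [0.5325 0.0634 0.036 ] yaw 83.65 F [-0.38  3.71 -4.06] T [ 0.66  0.12 -0.04] gap 0.0092 zax [ 0.003  0.002 -1.   ]
tray origin in bay mm: x -88.4 y 7.4 F along 3.6 F lat(+y) 0.8
```

Request:
apply_moves --series '[[[-0.1,0,0],0],[[-0.1,0,0],0]]'

```text
time: 17.35
ee_pos: [0.5324, 0.0632, 0.036]
tool_rot: [0.745, 0.667, 0.002, -0.0]
contact_force: [0.2, 4.9, -2.8]
finger_gap: 0.0094
```

```bash
python3 st.py
```

```text
t 17.35 p [0.5324 0.0632 0.036 ] yaw 83.68 F [ 0.22  4.89 -2.8 ] T [ 0.97 -0.06 -0.07] gap 0.0094 zax [ 0.003  0.003 -1.   ]
tray origin in bay mm: x -88.6 y 7.5 F along 4.9 F lat(+y) 0.3
```

The catch resists the pull with about 5 N, so it has clicked. I'll push back to just short of the buffer, set the tray down and release.

Request:
apply_moves --series '[[[0.25,0,0],0],[[0.25,0,0.08],0],[[0.25,0,0.1],0],[[0.25,0,0.1],0]]'

```text
time: 17.85
ee_pos: [0.5328, 0.0653, 0.0351]
tool_rot: [0.745, 0.667, 0.002, 0.0]
contact_force: [0.7, -0.2, 0.4]
finger_gap: 0.0092
```

```bash
python3 st.py
```

```text
t 17.85 p [0.5328 0.0653 0.0351] yaw 83.66 F [ 0.71 -0.23  0.42] T [-0.25  0.08  0.05] gap 0.0092 zax [ 0.003  0.002 -1.   ]
tray origin in bay mm: x -86.5 y 7.3 F along -0.2 F lat(+y) -0.7
```

Request:
apply_moves --series '[[[0,0,0],0],[[0,0,0],0],[[0,0,0],0],[[0,0,0],0],[[0,0,0],0]]' --jaw 0

```text
time: 18.48
ee_pos: [0.5328, 0.0653, 0.0351]
tool_rot: [0.745, 0.667, 0.002, 0.0]
contact_force: [-0.1, 0.2, -0.1]
finger_gap: 0.0852
```

```bash
python3 st.py
```

```text
t 18.48 p [0.5328 0.0653 0.0351] yaw 83.66 F [-0.11  0.23 -0.15] T [-0.    0.04  0.05] gap 0.0852 zax [ 0.003  0.002 -1.   ]
tray origin in bay mm: x -86.5 y 7.3 F along 0.2 F lat(+y) 0.1
```

Request:
apply_moves --series '[[[0,0,-2],0],[[0,0,-5],0],[[-2,0,-9],0],[[-6,0,-13],0],[[-10,0,-17],0]]'

```text
time: 19.1
ee_pos: [0.5209, -0.0353, 0.2062]
tool_rot: [0.745, 0.667, 0.002, 0.0]
contact_force: [1.0, 0.0, 0.4]
finger_gap: 0.0856
```

```bash
python3 -c "
from st import *
st();f=save('wrist','w3.png')
M=np.array([.5435,.0958]);y=np.radians(83.7);u=np.array([np.cos(y),np.sin(y)]);v=np.array([-u[1],u[0]])
for x in(-86,-88.5): print(proj(f,[[*(M+u*(x-121+160)/1000+v*.0073),.067],[*(M+u*(x-75+160)/1000+v*.0073),.042]]))"
```

```text
t 19.1 p [ 0.5209 -0.0353  0.2062] yaw 83.71 F [0.97 0.03 0.37] T [-0.03 -0.02  0.02] gap 0.0856 zax [ 0.003  0.002 -1.   ]
[[319.42550496 116.25825832]
 [319.29189985  59.80380392]]
[[319.42193353 119.59289793]
 [319.2889028   63.06931873]]
```

View pics/w3.png

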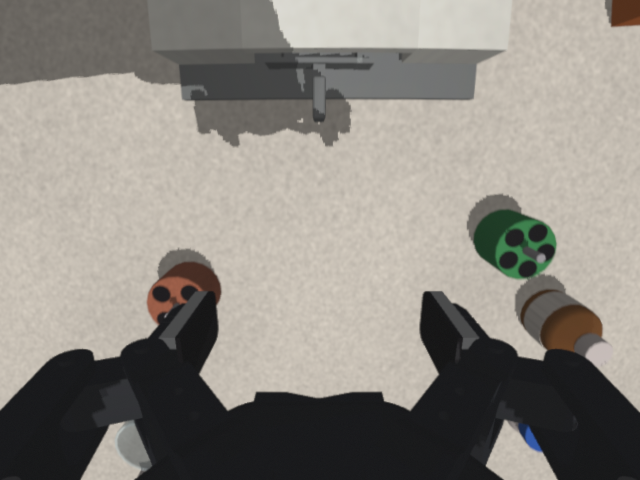

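The tray sits in the bay with its fin at (319,~118), which matches the position predicted for home. The bystanders have not been disturbed and the gripper is clear.

Request:
apply_moves --series '[[[0,0,0],0],[[0,0,0],0],[[0,0,0],0]]'

```text
time: 19.52
ee_pos: [0.5221, -0.0404, 0.2103]
tool_rot: [0.746, 0.666, 0.003, 0.003]
contact_force: [-0.5, -0.2, -0.6]
finger_gap: 0.0852
```

```bash
python3 -c "
from rig import manip;print(manip.hand_in())"
```

```text
the job is handed in; nothing more can be done
None
```

The tray is in the bay with the catch engaged. I let go of it and handed the job in at about 19.5 s.

- **Fit:** I held the tray by its fin and felt along the -y guide wall. The guides sit about 7 mm to the bay's +y side. The nose met the buffer with the tray's origin near x = -86 mm.
- **Forces:** The highest readings against the machine were about 6 N, well under the 30 N limit. I only read the force at the end of each small step, so brief peaks between readings were not seen.
- **Catch:** I could not read the catch joint itself. I tugged the tray back and it held at about 5 N after roughly 2 mm of play. I then pushed it back to just short of the buffer, set it down and opened the gripper.
- **Last look:** The last wrist picture shows the fin within a few pixels of where a home tray should be. The gripper was clear, and the bystanders in view were where they had been. I did not compare every bystander's position by measurement, and no check failed or disagreed.

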